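Click the tall remote into its charging dock

TASK

Take the taller of the two remotes out of the wooden stand and push it, foot first and upright, down into the white charging dock until the dock's sprung side ball clicks into the notch in its edge and holds it, then let go and move away. Push with no more force than the catch needs and stop as soon as it is home: the dock cracks if it is leant on. Leave everything else on the cabinet where it is.

Things in the scene. Friction and masses are not known exactly. Their poses are not given: they have to be found in the camera images.
- remote_center (a point): Centre (half-way up) of the tall remote: orange plastic bar, 18 mm thick (x), 42 wide (y), 160 tall (z, up), about 110 g, standing loose in a pocket of the wooden stand, 120 mm showing. Each narrow (y) edge has a notch 11 mm tall, 5 mm deep, centred 40 mm above the foot; foot corners rounded 5 mm. It fits the dock either way round. Grip it near the top.
- remote: The same tall remote; origin at the centre of its foot (underside), z up along its length.
- short_remote: The other orange remote, same section but only 80 mm tall; stands in the stand's other pocket, 40 mm showing, 84 mm from the tall one. Stays there. Origin at its underside.
- caddy: Fixed dark wooden remote stand, 56 mm (x) by 160 (y) by 45 tall; origin centre of underside. Two pockets 21 by 45 mm, 40 deep, lie 42 mm to either side along y; which holds the tall remote varies. The remotes' thin direction is the stand's x.
- dock: Fixed white plastic charging dock: base plate 96 (x) by 110 (y) by 6 mm, and a tower with an upright slot 19.4 mm (x) by 43.4 (y); origin centre of underside. A rubber stop closes the slot below. It cracks if the remote presses it or the stop with over 30 N, side forces and stop together; a push of 8 to 12 N is plenty.
- dock_mouth (a point): Centre of the dock's open top, 103 mm above the cabinet top, axes as the dock's (z up). The top 8 mm flare 8 mm outward all round; the straight slot begins 8 mm below. The sprung ball and the stop form one insert whose height differs every time and is not measured: the remote is home with its foot 53 to 85 mm below this point, and meets the stop 1 mm lower.
- catch (a joint): How far the steel ball, which sticks 4 mm out of the slot's +y wall, is pushed back (m): 0 when free, about 0.002 while the flank slides over it, under 0.001 in the notch. Felt when pushing down slowly: a rise of 1 to 6 N (12 if askew) as the foot meets the ball, 8 to 45 mm below the mouth, 0 to 5 N of drag for some 30 mm, a downward snap of 3 to 8 N at the click, then a steady rise on the stop.
- bowl: Bystander: smoked glass bowl, 110 mm across, 45 high; origin at its underside.
- keyring: Bystander: steel keychain ring with a brass key, 75 mm long, lying flat.
- coaster: Bystander: round cork coaster, 94 mm across, 8 thick.
- game_case: Bystander: flat black game case, 135 by 190 by 15 mm.
Not all that is in view belongs to the job. What is shaped like the remote but grey is not meant. Of the things that look like the dock, take the one that is farthest from the robot's base at the start.

How it is judged (in metres and radians):
On the way, in this order (a step that is already met when the one before it is completed fails the run):
1. the tall remote is lifted out of the stand, its foot above the dock's mouth level (height (world z) of remote_center above 0.181 m), for 0.1 s.
2. the tall remote is in the dock and the ball has sprung into its notch (z of remote_center in the frame of dock_mouth below 0.029 m and horizontal distance between remote_center and dock_mouth below 0.006 m and value of joint catch below 0.0012 m), for 0.2 s.
At the end, for the whole second after the job is handed in: The tall remote stands foot down in the dock's slot, at rest and released: its centre at most 29 mm above the mouth (foot at least 51 mm down) and within 6 mm of the mouth's axis, upright within 0.08 rad, the sprung ball back out to within 1.2 mm, that is, in the notch (all of step 2 and angle between remote_center's own z axis and vertical below 0.08 rad and linear speed of remote below 0.02 m/s and contact force between the fingers and remote below 0.1 N); the robot touches nothing.
It fails at once if the remote presses the dock with more than 30 N (contact force between remote and dock above 30 N).
It fails at once if the robot itself presses the dock with more than 30 N (contact force between any of the arm, the fingers and dock above 30 N).
It fails at once if a bystander is moved by more than 20 mm (distance of any of short_remote, bowl, keyring, coaster, game_case from where it was at the start of the episode above 0.02 m).
It also fails if it takes over 46 s, if anything falls off the work surface, if the arm or the gripper's body presses on something with over 40 N, if the wrist force passes 120 N, or if a joint passes its speed limit or range.

ROBOT

A 6-joint arm with a two-finger parallel gripper is mounted at the origin on the work surface. World frame = base frame: x ahead of the robot, y to its left, z up, the work surface at z = 0. Lengths are in m, angles in degrees, forces in N, time in s.
With the tool pointing down it reaches from about 0.325 to 0.775 m from the base axis. Payload 5.5 kg.
Tool frame: the origin (TCP) lies on the centre line of the jaws, within the pads' length; the fingertips stand 17 mm ahead of it and the grasp point (between the pads) lies 2 mm behind it; z points along the fingers, y is the line along which they close (so a half turn about z gives the same grasp; the last joint's range is limited). The gripper opens to 88 mm and grips with 3 to 60 N. Pads are 20 mm wide; open, the fingers measure 115 mm over their backs; the gripper's body (75 mm by 178 mm) begins 61 mm behind the grasp point.
Start: joints at [60.522, 5.22, 70.514, -0, 104.267, -3.249], TCP at [0.265, 0.538, 0.24] pointing down, gripper open.
Joint ranges: [-164.24, 164.24], [-49.07, 125.15], [9.68, 141.18], [-86.29, 266.29], [3.28, 154.24], [-151.56, 151.56]. Speed limits (degrees/s): [147.25, 147.25, 172.46, 180, 180, 180].

INTERFACE

Orientations are given as [roll, pitch, yaw] about the fixed x, y, z axes, in that order (R = Rz(yaw) Ry(pitch) Rx(roll)).
In Python, from rig import readout, capture, order gives the robot as it stands.
- The arm moves only by the tool drive_tool, never from a script. Its argument "motion" is one flat list of numbers, 4 for each row, row after row: the shift along the tool's x, y, z in units of 80 mm (1.0 is 80 mm), then the turn about the tool's z in units of 120 degrees (1.0 is 120 degrees). A call has 1 to 12 rows; each row is the pose to reach, as a shift and turn from the pose commanded when the call began, along the tool's axes at that moment; what a row does not reach only later rows make up. A row lasts 1/12 s, in which the tool goes at most 41.7 mm and 7.16 degrees, less where a joint would pass 70% of its speed; a pose out of reach is approached as far as the arm can. A call with a number of a shift or a turn outside -1 to 1 is refused whole. A call with a gripper value outside its range is refused whole. "grip" is the opening, from 0 (shut) to 1 (fully open), set as the call begins (left out, the last holds). The fingers move at their own pace and stop on an object; "force" is the grip in N (left out, the last holds). Time passes only in rows, so rows that repeat a pose let the fingers close. It gives the time, the measured TCP pose, the force, the opening and the grip force at its end, in the units of the state.
- readout.get_obs(): the state, without advancing time (a new reading comes with each control period).
- capture(name): name is "side" or "top" or "wrist"; returns a dict with "color" (480x640x3 uint8, red, green, blue), "range_z" (480x640 float32, m along the optical axis (not along the pixel's ray), 0 where there is no reading), "intrinsics" (3x3 intrinsics, pixels), "T" (4x4, takes a point from camera to world coordinates); the wrist camera has in their place "tool_from_camera" (4x4, takes a point from camera to tool coordinates, whose origin is the TCP and whose axes are the flange's). Camera axes: x right, y down, z forward; pixel columns grow to the right and rows downward; lengths in m; the calibration is good to about 2 mm. A picture is of the moment at which its call begins: read the wrist's pose just before it.
- order.close_job(): hands the job in; it is judged then, once.
The state is a dict: "t": time; "qpos": joint angles; "qvel": joint speeds; "tau": joint torques, N m; "position": TCP position; "orientation": TCP orientation; "force": force on the tool from outside, world axes, zero at the start; "moment": the same for the moment, N m; "grip_width": opening from 0.0 (shut) to 1.0 (fully open); "finger_force": force on a finger pad.
Only numpy, scipy, OpenCV 4.12 (cv2) and the standard library are available. Lean on these libraries where they do the work, as an engineer would, in place of code of your own. Each camera call takes 0.05 s, during which the arm holds its last target. There are 200 camera calls.

## Working session

There is one attempt and no reset: what is moved stays moved. The work goes in short steps, Python scripts to look and compute and a tool call to move; the robot and the scene stay as the last step left them, time stands still between calls to the robot, and variables do not carry over. Pictures are saved under pics/ and viewed, at most 10 in all, crops included, and the job is handed in when it is done.

Besides the shell and the picture viewer there is one more tool, called by a JSON object that holds its "name" and its "arguments", one argument or row to a line. drive_tool: Moves the arm, as the interface text tells. Shifts and turns lie within -1 to 1; 1 stands for 80 mm of shift or 120 degrees of turn. Its arguments: {"type":"object","properties":{"motion":{"type":"array"},"grip":{"type":"number"},"force":{"type":"number"}},"required":["motion"]}

```bash
mkdir -p pics; ls
python3 - <<'E'
from rig import readout,capture
import cv2,numpy as np
print(readout.get_obs())
for n in("side","top"):
    c=capture(n);cv2.imwrite(f"pics/{n}0.png",c["color"][...,::-1]);np.savez(f"{n}0.npz",**c);print(c["T"],c["intrinsics"])
E
```

```text
pics
{'t': 0.0, 'qpos': array([ 6.05224500e+01,  5.25980407e+00,  7.05791557e+01, -7.47562445e-04,
        1.04267760e+02, -3.24782186e+00]), 'qvel': array([-0.04279929, -0.05864724,  0.061346  ,  0.04007481, -0.02621318,
       -0.04264663]), 'tau': array([-2.18115906e-04, -4.46437132e+01, -4.06453514e+01,  6.97656255e-02,
        2.92489497e-02, -1.39379754e-04]), 'position': array([0.26505054, 0.5379894 , 0.23856824]), 'orientation': array([-1.79893411e+02, -5.32250506e-03,  1.53770083e+02]), 'force': array([-0.31105594, -0.64057953, -0.17631221]), 'moment': array([-0.03195369,  0.04480001, -0.00228588]), 'finger_force': 0.0, 'grip_width': 0.9976444047301046}
[[ 0.67956578 -0.53365374  0.50339253  0.07875747]
 [-0.73351905 -0.48319931  0.47798351 -0.42397366]
 [-0.01183876 -0.69406924 -0.7198109   0.79076845]
 [ 0.          0.          0.          1.        ]] [[495.35155316   0.         315.9383012 ]
 [  0.         495.35155316 242.98014602]
 [  0.           0.           1.        ]]
[[-0.0037022  -0.99464146  0.10331825  0.46415249]
 [-0.99998593  0.00328983 -0.00416141  0.01418049]
 [ 0.00379921 -0.1033322  -0.99463964  1.13284967]
 [ 0.          0.          0.          1.        ]] [[619.31640888   0.         327.11179884]
 [  0.         619.31640888 230.74134885]
 [  0.           0.           1.        ]]
```

View pics/side0.png

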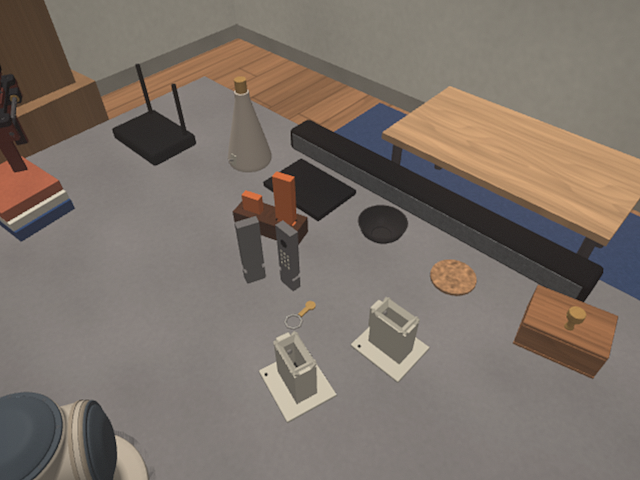

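View pics/top0.png

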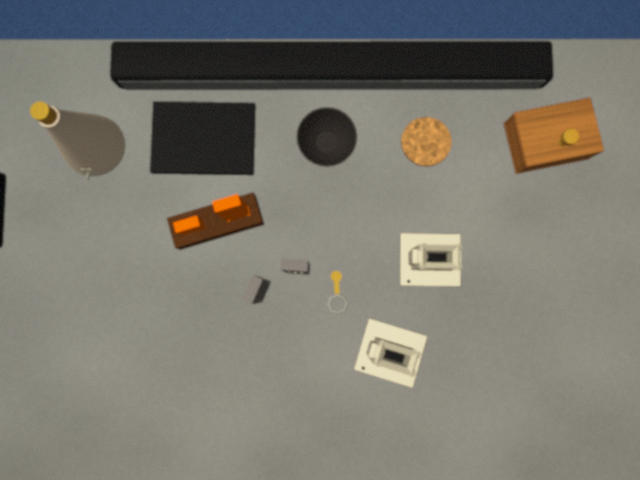

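The two docks are at top (430,260) and (390,353); the pair of orange remotes stands in the caddy, with the tall one at top (227,203) and the short one at (187,224). The grey ones at (295,265) and (257,290) are decoys. Next I'll measure these and take an enlarged crop.

```bash
cat > h.py <<'E'
import numpy as np,cv2
def cloud(n):
    c=np.load(n); z=c["range_z"]; K=c["intrinsics"]
    v,u=np.indices(z.shape); P=np.stack([(u-K[0,2])/K[0,0]*z,(v-K[1,2])/K[1,1]*z,z],-1)
    return P@c["T"][:3,:3].T+c["T"][:3,3], c["color"].astype(int), z>0
def rect(p):
    r=cv2.minAreaRect((p[:,:2]*1000).astype(np.float32)); b=cv2.boxPoints(r)/1000
    e=b[1]-b[0];f=b[2]-b[1]
    L=e if np.hypot(*e)>np.hypot(*f) else f
    return np.round(r[0],1),np.round(r[1],1),"long axis yaw",round(np.degrees(np.arctan2(L[1],L[0]))%180,1)
E
python3 - <<'E'
from h import *
for n in("top0.npz","side0.npz"):
    W,C,ok=cloud(n); r,g,b=C[...,0],C[...,1],C[...,2]; print(n)
    org=ok&(r>150)&(g<110)&(b<60)&(W[...,2]>.03)
    wh=ok&(np.ptp(C,axis=2)<60)&(r>130)&(W[...,2]<.13)&(W[...,2]>.001)&(W[...,0]>.2)&(abs(W[...,1])<.4)
    for nm,m in(("orange",org),("white",wh)):
        k,l,s,_=cv2.connectedComponentsWithStats(m.astype(np.uint8))
        for i in range(1,k):
            if s[i,4]<80: continue
            p=W[l==i]; zt=np.percentile(p[:,2],97)
            t=p[p[:,2]>zt-.006]
            print(nm,s[i],"zmax",zt.round(4),"top rect",rect(t),"n",len(t))
            if nm=="white":
                q=p[(p[:,2]<.012)]
                if len(q)>50: print("   base",rect(q), "R",np.hypot(*np.median(q[:,:2],0)))
c=np.load("top0.npz")["color"][...,::-1]; 
a=cv2.resize(c[180:390,340:480],None,fx=2.85,fy=2.85,interpolation=3)
s=np.load("side0.npz")["color"][...,::-1]
b=cv2.resize(s[165:300,225:325],(400,540),interpolation=3)
a=cv2.resize(a,(390,540)); cv2.imwrite("pics/crop.png",np.hstack([a,b]))
E
```

```text
top0.npz
orange [515 100  78  65 880] zmax 0.0711 top rect (array([ 751.5, -397.2]), array([ 90.9, 138.5]), 'long axis yaw', np.float32(101.8)) n 737
orange [529 140  72  18 270] zmax 0.0709 top rect (array([ 718.1, -407.6]), array([ 11.3, 128.7]), 'long axis yaw', np.float32(99.6)) n 240
orange [173 215  27  18 118] zmax 0.0874 top rect (array([586.2, 249.4]), array([18.5, 42.2]), 'long axis yaw', np.float32(106.8)) n 72
white [ 398  230   67   60 2896] zmax 0.1021 top rect (array([ 528.6, -175.1]), array([78.9, 42.4]), 'long axis yaw', np.float32(88.2)) n 586
   base (array([ 528.2, -179.6]), array([119.7, 108. ]), 'long axis yaw', np.float32(86.9)) R 0.5364386877421558
white [323 294  23  21  97] zmax 0.0071 top rect (array([446.9,  -6.5]), array([34.6, 34.1]), 'long axis yaw', np.float32(51.8)) n 96
   base (array([446.9,  -6.5]), array([34.6, 34.1]), 'long axis yaw', np.float32(51.8)) R 0.44271734438892696
white [ 354  318   74   70 3036] zmax 0.1021 top rect (array([ 362.8, -100.1]), array([80.2, 43.1]), 'long axis yaw', np.float32(72.5)) n 606
   base (array([ 364.2, -103.8]),
[... 5346 characters left out ...]
top rect (array([226.6, -83.1]), array([28.6, 57.6]), 'long axis yaw', np.float32(107.8)) n 150
   base (array([226.6, -83.1]), array([28.6, 57.6]), 'long axis yaw', np.float32(107.8)) R 0.24307039656920496
white [307 445  18  21  90] zmax 0.0036 top rect (array([ 291.7, -216.4]), array([34.2, 19. ]), 'long axis yaw', np.float32(1.9)) n 90
   base (array([ 291.7, -216.4]), array([34.2, 19. ]), 'long axis yaw', np.float32(1.9)) R 0.3629950231637057
white [318 462  22  18 101] zmax 0.0035 top rect (array([ 286.3, -244.9]), array([26.5, 24.7]), 'long axis yaw', np.float32(88.6)) n 101
   base (array([ 286.3, -244.9]), array([26.5, 24.7]), 'long axis yaw', np.float32(88.6)) R 0.37677121156024895
```

View pics/crop.png

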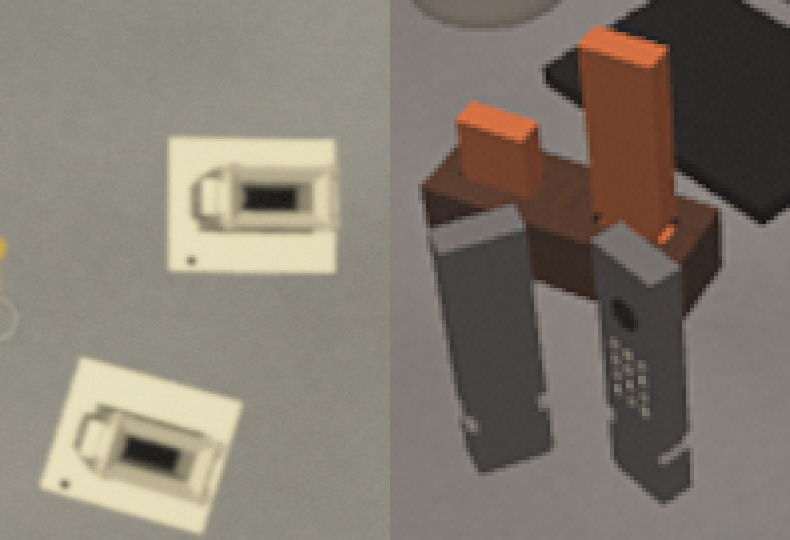

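The crop confirms the tall orange remote (side (285,200)), the only tall orange one, in the caddy. The farther dock is the upper one in the top view, (430,260), at R≈0.55 m against 0.38 m for the other. I'll refine both poses.

Run:
```python
from h import *
for n in("top0.npz","side0.npz"):
    W,C,ok=cloud(n); r,g,b=C[...,0],C[...,1],C[...,2]; print(n)
    x,y,z=W[...,0],W[...,1],W[...,2]
    reg=ok&(x>.5)&(x<.75)&(y>.1)&(y<.35)
    o=(r-b>60)&(r>1.5*g)
    m=reg&o&(z>.15); print("tall",rect(W[m]),m.sum(),np.median(z[m]) if 0 else np.percentile(z[m],[5,50,95]).round(4), W[m&(z>.16)][:,:2].mean(0))
    m=reg&o&(z>.155); print(" top",rect(W[m]),m.sum())
    m=reg&o&(z>.075)&(z<.1); 
    m=reg&(z>.037)&(z<.051)&(r<110); print("stand",rect(W[m]),m.sum())
    m=reg&(z>.075)&(z<.1)&o; print("short?",rect(W[m]),m.sum())
    for (cx,cy) in((.528,-.179),(.363,-.102)):
        d=ok&(np.hypot(x-cx,y-cy)<.085)
        m=d&(z>.003)&(z<.012)&(r>150)&(np.ptp(C,axis=2)<70); print("base",rect(W[m]),m.sum())
        m=d&(z>.097); print(" rim",rect(W[m]),m.sum(),np.percentile(z[m],[50,95]))
    gm=ok&(x>.4)&(x<.6)&(y>0)&(y<.2)&(z>.1); print("grey",np.percentile(z[gm],98), W[gm].min(0),W[gm].max(0))
    print("dark slot interior", [(round(float(z[v,u]),3),C[v,u].tolist()) for v,u in((257,437),(258,437))] if n[0]=="t" else "")
W,C,ok=cloud("top0.npz")
# slot opening: dark pixels -> intersect ray with z=.095 (start of straight slot)
c=np.load("top0.npz");K=c["intrinsics"];T=c["T"]
for (u0,u1,v0,v1) in((405,465,235,275),(365,425,335,375)):
    l=C.sum(2)[v0:v1,u0:u1]<150
    k,L,s,ce=cv2.connectedComponentsWithStats(l.astype(np.uint8)); i=1+np.argmax(s[1:,4])
    v,u=np.nonzero(L==i);d=np.stack([(u+u0-K[0,2])/K[0,0],(v+v0-K[1,2])/K[1,1],np.ones(len(u))],-1)@T[:3,:3].T
    p=T[:3,3]+d*((.09-T[2,3])/d[:,2:]);print("slot",rect(p),len(u))
```

```text
top0.npz
tall (array([610.1, 168.8]), array([18.5, 42. ]), 'long axis yaw', np.float32(106.7)) 349 [0.1538 0.1639 0.167 ] [0.61001452 0.16894504]
 top (array([610.1, 168.8]), array([18.5, 42. ]), 'long axis yaw', np.float32(106.7)) 328
stand (array([597.7, 209.3]), array([ 56. , 160.4]), 'long axis yaw', np.float32(106.7)) 1764
short? (array([598.1, 209.1]), array([ 18.6, 126.3]), 'long axis yaw', np.float32(106.5)) 359
base (array([ 543., -166.]), array([125.3, 137.1]), 'long axis yaw', np.float32(91.0)) 1444
 rim (array([ 528.6, -175.7]), array([77.3, 42.4]), 'long axis yaw', np.float32(88.2)) 541 [0.09984946 0.10343962]
base (array([ 362.2, -102.8]), array([113.3,  97. ]), 'long axis yaw', np.float32(73.8)) 1517
 rim (array([ 361.6, -104.3]), array([71.4, 43. ]), 'long axis yaw', np.float32(72.5)) 544 [0.09987987 0.10354366]
grey 0.16310703100965326 [0.4518998  0.04054841 0.10067417] [0.59999143 0.18669686 0.16608027]
dark slot interior [(0.041, [29, 29, 27]), (0.044, [29, 30, 24])]
side0.npz
tall (array([608.2, 167.9]), array([20.9, 41.8]), 'long axis yaw', np.float32(106.7)) 235
[... 336 characters left out ...]
([ 526.5, -179.4]), array([110.1,  96.6]), 'long axis yaw', np.float32(89.3)) 1282
 rim (array([ 527.3, -178.5]), array([72.4, 46.1]), 'long axis yaw', np.float32(88.8)) 564 [0.10104732 0.10418096]
base (array([ 359.7, -104.9]), array([110. ,  96.3]), 'long axis yaw', np.float32(72.6)) 1636
 rim (array([ 359.8, -103.9]), array([73.7, 43.8]), 'long axis yaw', np.float32(73.0)) 655 [0.10129494 0.10454406]
grey 0.1629998611033837 [0.44898839 0.03856226 0.10000575] [0.59995975 0.18904457 0.16739755]
dark slot interior 
slot (array([ 527.3, -175.3]), array([27.1, 10.1]), 'long axis yaw', np.float32(89.8)) 113
slot (array([363.2, -99.6]), array([28.7, 10.9]), 'long axis yaw', np.float32(71.6)) 118
```

{"name": "drive_tool", "arguments": {
  "motion": [-1, -0.4, 0, 0.392, -1, -0.4, 0, 0.392, -1, -0.4, 0, 0.392, -1, -0.4, 0, 0.392, -1, -0.4, 0, 0.392, -1, -0.4, 0, 0.392, -1, -0.4, 0, 0.392, -1, -0.4, 0, 0.392],
  "grip": 1
}}

```text
t: 0.77
position: [0.3228, 0.474, 0.2391]
orientation: [-180.0, 0.0, 106.6]
force: [0.1, -0.1, -0.8]
grip_width: 1.001
finger_force: 0.0
```

As predicted. Now the remaining approach, in 5 equal legs.

{"name": "drive_tool", "arguments": {
  "motion": [-0.94, 0.466, 0, 0, -0.94, 0.466, 0, 0, -0.94, 0.466, 0, 0]
}}

```text
t: 1.02
position: [0.3839, 0.4087, 0.2392]
orientation: [180.0, 0.2, 106.6]
force: [0.0, -0.6, 0.3]
grip_width: 1.003
finger_force: 0.0
```

{"name": "drive_tool", "arguments": {
  "motion": [-0.94, 0.466, 0, 0, -0.94, 0.466, 0, 0, -0.94, 0.466, 0, 0]
}}

```text
t: 1.27
position: [0.4412, 0.3471, 0.2391]
orientation: [180.0, 0.2, 106.5]
force: [-1.0, 0.0, -0.9]
grip_width: 0.993
finger_force: 0.0
```

{"name": "drive_tool", "arguments": {
  "motion": [-0.94, 0.466, 0, 0, -0.94, 0.466, 0, 0, -0.94, 0.466, 0, 0]
}}

```text
t: 1.52
position: [0.4982, 0.2859, 0.2387]
orientation: [-180.0, 0.2, 106.5]
force: [0.8, 0.5, -0.1]
grip_width: 1.0
finger_force: 0.0
```

{"name": "drive_tool", "arguments": {
  "motion": [-0.94, 0.466, 0, 0, -0.94, 0.466, 0, 0, -0.94, 0.466, 0, 0, -0.94, 0.466, 0, 0]
}}

```text
t: 1.85
position: [0.5528, 0.2281, 0.2387]
orientation: [-179.9, -0.0, 106.6]
force: [-1.0, 0.1, 0.2]
grip_width: 1.006
finger_force: 0.0
```

{"name": "drive_tool", "arguments": {
  "motion": [-0.917, 0.459, 0, 0, -0.917, 0.459, 0, 0, -0.917, 0.459, 0, 0, -0.917, 0.459, 0, 0, -0.917, 0.459, 0, 0]
}}

```text
t: 2.27
position: [0.6076, 0.1709, 0.2395]
orientation: [-180.0, -0.1, 106.8]
force: [-0.4, -0.4, -0.3]
grip_width: 1.002
finger_force: 0.0
```

```bash
cat >> h.py <<'E'
def wrist(tag):
    from rig import readout,capture
    from scipy.spatial.transform import Rotation as R
    o=readout.get_obs(); c=capture("wrist"); T=np.eye(4)
    T[:3,:3]=R.from_euler("xyz",o["orientation"],degrees=True).as_matrix(); T[:3,3]=o["position"]
    c["T"]=T@c["tool_from_camera"]; np.savez(tag+".npz",**c); cv2.imwrite(f"pics/{tag}.png",c["color"][...,::-1])
    print(o["position"],o["orientation"],o["force"]); return o
E
python3 - <<'E'
from h import *
wrist("w1"); W,C,ok=cloud("w1.npz"); r,g,b=C[...,0],C[...,1],C[...,2];x,y,z=W[...,0],W[...,1],W[...,2]
o=ok&(r-b>60)&(r>1.5*g)&(np.hypot(x-.609,y-.168)<.06)
for t in(.15,.158,.161): print(t,rect(W[o&(z>t)]),(o&(z>t)).sum(),np.percentile(z[o&(z>t)],[50,95]))
E
```

```text
[0.60763598 0.17094133 0.23953747] [-1.79966017e+02 -5.91182812e-02  1.06825375e+02] [-0.38460381 -0.38244577 -0.31663779]
0.15 (array([607.3, 169.2]), array([114.3,  42.6]), 'long axis yaw', np.float32(14.8)) 4328 [0.22619875 0.30322269]
0.158 (array([607.3, 169.1]), array([114.3,  42.5]), 'long axis yaw', np.float32(14.8)) 4242 [0.24632116 0.30333837]
0.161 (array([607.3, 169.1]), array([114.3,  42.4]), 'long axis yaw', np.float32(14.8)) 4208 [0.2501554  0.30335007]
```

View pics/w1.png

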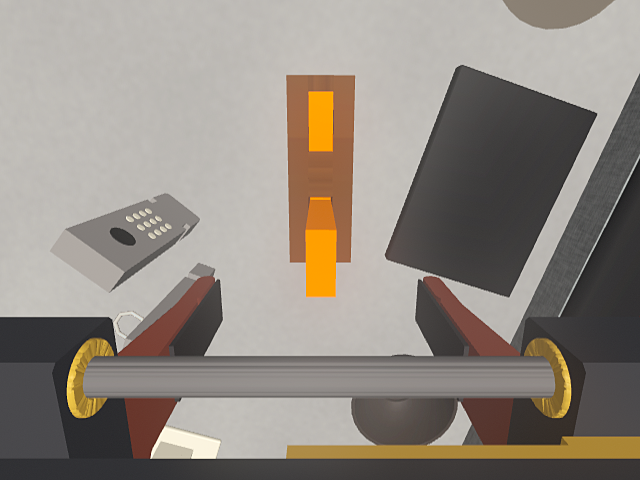

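The wrist view shows the tall remote's top at (321,262), centred between the open fingers, with the long face aligned.

Run:
```python
from h import *
from rig import readout
W,C,ok=cloud("w1.npz"); r,g,b=C[...,0],C[...,1],C[...,2];x,y,z=W[...,0],W[...,1],W[...,2]
o=ok&(r-b>60)&(r>1.5*g)&(np.hypot(x-.609,y-.168)<.06)&(z<.18)
for t in(.155,.16): print(t,rect(W[o&(z>t)]),(o&(z>t)).sum(),np.percentile(z[o&(z>t)],[50,95]))
print(readout.get_obs()["position"])
```

```text
0.155 (array([609. , 169.3]), array([17.7, 42.5]), 'long axis yaw', np.float32(106.6)) 2098 [0.16420409 0.16528565]
0.16 (array([609. , 169.3]), array([17.7, 42.5]), 'long axis yaw', np.float32(106.6)) 2040 [0.16422817 0.1652877 ]
[0.60750369 0.1712129  0.23982704]
```

{"name": "drive_tool", "arguments": {
  "motion": [0, 0, 0.3, 0, 0, 0, 0.6, 0, 0, 0, 0.6, 0, 0, 0, 0.6, 0]
}}

```text
t: 2.65
position: [0.6069, 0.1707, 0.1906]
orientation: [-179.8, -0.0, 106.9]
force: [0.6, 0.5, 0.7]
grip_width: 0.999
finger_force: 0.0
```

{"name": "drive_tool", "arguments": {
  "motion": [-0.025, 0.02, 0.3, 0, -0.025, 0.02, 0.595, 0, -0.025, 0.02, 0.595, 0, -0.025, 0.02, 0.595, 0]
}}

```text
t: 2.98
position: [0.6101, 0.1685, 0.1446]
orientation: [-179.9, -0.0, 106.8]
force: [0.1, 0.2, -0.2]
grip_width: 0.999
finger_force: 0.0
```

{"name": "drive_tool", "arguments": {
  "motion": [0, 0, 0, 0, 0, 0, 0, 0, 0, 0, 0, 0, 0, 0, 0, 0, 0, 0, 0, 0, 0, 0, 0, 0, 0, 0, 0, 0, 0, 0, 0, 0],
  "grip": 0,
  "force": 30
}}

```text
t: 3.65
position: [0.6106, 0.1678, 0.144]
orientation: [-180.0, 0.0, 106.7]
force: [-0.8, 0.2, 0.7]
grip_width: 0.432
finger_force: 0.0
```

{"name": "drive_tool", "arguments": {
  "motion": [0, 0, 0, 0, 0, 0, 0, 0, 0, 0, 0, 0, 0, 0, 0, 0, 0, 0, 0, 0, 0, 0, 0, 0]
}}

```text
t: 4.15
position: [0.6106, 0.1679, 0.144]
orientation: [-180.0, -0.0, 106.7]
force: [-0.4, 0.0, -0.5]
grip_width: 0.206
finger_force: 30.0
```

{"name": "drive_tool", "arguments": {
  "motion": [0, 0, -0.2, 0, 0, 0, -0.4, 0, 0, 0, -0.6, 0, 0, 0, -0.8, 0, 0, 0, -0.8, 0]
}}

```text
t: 4.57
position: [0.6116, 0.1681, 0.2121]
orientation: [179.7, 0.0, 106.7]
force: [0.2, 0.0, -0.5]
grip_width: 0.201
finger_force: 30.0
```

{"name": "drive_tool", "arguments": {
  "motion": [0, 0, -0.4, 0, 0, 0, -0.8, 0, 0, 0, -0.8, 0]
}}

```text
t: 4.82
position: [0.6117, 0.1681, 0.2784]
orientation: [179.5, 0.0, 106.7]
force: [0.2, 0.5, 0.7]
grip_width: 0.206
finger_force: 30.0
```

{"name": "drive_tool", "arguments": {
  "motion": [0, 0, -0.4, 0, 0, 0, -0.75, 0, 0, 0, -0.75, 0, 0, 0, -0.75, 0, 0, 0, -0.75, 0]
}}

```text
t: 5.23
position: [0.6107, 0.1679, 0.33]
orientation: [-179.9, -0.0, 106.7]
force: [-0.2, -0.2, -2.1]
grip_width: 0.202
finger_force: 30.0
```

{"name": "drive_tool", "arguments": {
  "motion": [-0.45, -0.26, 0, 0, -0.96, -0.56, 0, 0, -0.96, -0.56, 0, 0, -0.96, -0.56, 0, 0]
}}

```text
t: 5.57
position: [0.5893, 0.0792, 0.33]
orientation: [-179.8, -0.0, 106.5]
force: [-0.1, 0.3, -1.0]
grip_width: 0.199
finger_force: 30.0
```

{"name": "drive_tool", "arguments": {
  "motion": [-0.45, -0.26, 0, 0, -0.96, -0.56, 0, 0, -0.96, -0.56, 0, 0, -0.96, -0.56, 0, 0]
}}

```text
t: 5.9
position: [0.5689, -0.0061, 0.3308]
orientation: [-179.9, -0.0, 106.6]
force: [-0.2, 0.7, -1.0]
grip_width: 0.208
finger_force: 30.0
```

Run:
```python
from h import *
for n in("top0.npz","side0.npz"):
    W,C,ok=cloud(n); r=C[...,0];x,y,z=W[...,0],W[...,1],W[...,2]
    d=ok&(abs(x-.528)<.065)&(abs(y+.179)<.07)
    m=d&(r>140)&(z>.002)&(z<.010)&(np.ptp(C,axis=2)<70)
    m=cv2.morphologyEx(m.astype(np.uint8),cv2.MORPH_OPEN,np.ones((3,3))); k,L,s,_=cv2.connectedComponentsWithStats(m)
    p=W[L==1+np.argmax(s[1:,4])]; print(n,"base",rect(p),"x",np.percentile(p[:,0],[.5,99.5]),"y",np.percentile(p[:,1],[.5,99.5]))
    p=W[d&(z>.092)]; print(" rim",rect(p))
wrist("w2")
```

```text
top0.npz base (array([ 566.7, -178.4]), array([ 29.9, 110. ]), 'long axis yaw', np.float32(97.0)) x [0.54653347 0.57681014] y [-0.23312949 -0.12548606]
 rim (array([ 528.8, -174.4]), array([80.9, 42.7]), 'long axis yaw', np.float32(88.2))
side0.npz base (array([ 527.4, -179.4]), array([110.1,  98.4]), 'long axis yaw', np.float32(89.3)) x [0.47867583 0.57299322] y [-0.23410878 -0.12526221]
 rim (array([ 527.4, -175.2]), array([80.3, 46.1]), 'long axis yaw', np.float32(89.0))
[ 0.56885239 -0.00611382  0.33079571] [-1.79922519e+02 -3.97922156e-02  1.06573792e+02] [-0.17640975  0.6691779  -0.99500894]
```

View pics/w2.png

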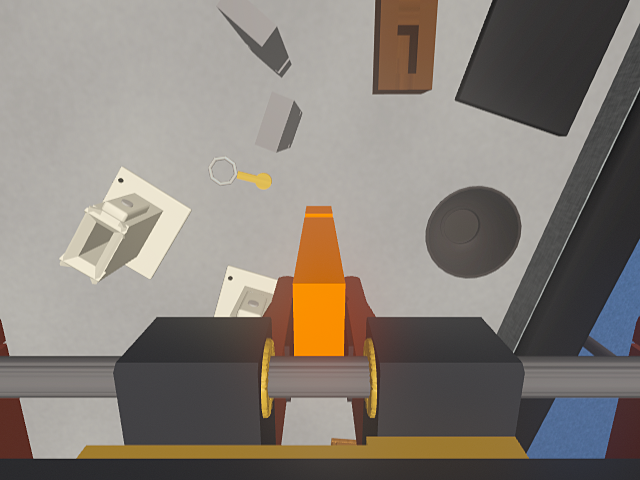

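The remote hangs straight in the grip (321,270); the target dock is half hidden at (245,290). I'll move past it to view the mouth unobstructed.

{"name": "drive_tool", "arguments": {
  "motion": [-0.45, -0.22, 0, 0, -0.985, -0.47, 0, 0, -0.985, -0.47, 0, 0, -0.985, -0.47, 0, 0]
}}

```text
t: 6.28
position: [0.556, -0.0916, 0.331]
orientation: [-179.9, -0.1, 106.6]
force: [0.4, 0.7, -1.1]
grip_width: 0.205
finger_force: 30.0
```

{"name": "drive_tool", "arguments": {
  "motion": [-0.45, -0.22, 0, 0, -0.985, -0.47, 0, 0, -0.985, -0.47, 0, 0, -0.985, -0.47, 0, 0]
}}

```text
t: 6.62
position: [0.5429, -0.1775, 0.3311]
orientation: [-180.0, -0.1, 106.7]
force: [0.2, 0.2, -0.9]
grip_width: 0.201
finger_force: 30.0
```

{"name": "drive_tool", "arguments": {
  "motion": [-0.45, -0.22, 0, 0.05, -0.985, -0.47, 0, 0.1, -0.985, -0.47, 0, 0.147, -0.985, -0.47, 0, 0.147, -0.985, -0.47, 0, 0.147, -0.985, -0.47, 0, 0.147]
}}

```text
t: 7.12
position: [0.5301, -0.2614, 0.3322]
orientation: [180.0, -0.0, 89.4]
force: [0.5, 0.3, -1.1]
grip_width: 0.204
finger_force: 30.0
```

Run:
```python
from h import *
wrist("w3"); W,C,ok=cloud("w3.npz"); r,g,b=C[...,0],C[...,1],C[...,2];x,y,z=W[...,0],W[...,1],W[...,2]
d=ok&(np.hypot(x-.528,y+.179)<.085)&(np.ptp(C,axis=2)<70)
m=d&(z>.003)&(z<.010)&(r>140); print("base",rect(W[m]),m.sum())
for a in (.092,.098,.1005): m=d&(z>a)&(z<.11); print(a,"rim",rect(W[m]),m.sum(),np.percentile(z[m],[50,95]))
o=ok&(r-b>60)&(r>1.5*g)&(np.hypot(x-.528,y+.265)<.07); p=W[o]; print("remote",p.min(0),p.max(0))
for h in np.arange(.2,.36,.03):
    q=p[abs(p[:,2]-h)<.01]
    if len(q)>20: print(h,len(q),q.mean(0).round(4),q[:,0].min().round(4),q[:,0].max().round(4),q[:,1].max().round(4))
```

```text
[ 0.53007635 -0.26140212  0.33220505] [ 1.79968917e+02 -4.82858519e-02  8.94279927e+01] [ 0.47052814  0.27147983 -1.05975193]
base (array([ 527.6, -179.1]), array([109.9,  95.9]), 'long axis yaw', np.float32(88.8)) 4211
0.092 rim (array([ 527.6, -174.6]), array([80.6, 43.3]), 'long axis yaw', np.float32(89.0)) 2849 [0.09917382 0.1025236 ]
0.098 rim (array([ 527.7, -179.1]), array([71.5, 43.1]), 'long axis yaw', np.float32(89.1)) 1739 [0.10058249 0.1028157 ]
0.1005 rim (array([ 527.8, -179.2]), array([71.6, 42.7]), 'long axis yaw', np.float32(89.2)) 903 [0.10157988 0.10316885]
remote [ 0.51072408 -0.26710216  0.19675225] [ 0.54892341 -0.23079326  0.40506674]
0.2 81 [ 0.5296 -0.2386  0.2031] 0.521 0.5383 -0.2383
0.23 165 [ 0.5297 -0.2391  0.2279] 0.5209 0.5387 -0.2383
0.26 242 [ 0.5298 -0.2387  0.2603] 0.5209 0.5387 -0.2383
0.29000000000000004 361 [ 0.5298 -0.2387  0.2906] 0.5208 0.5387 -0.2382
0.32 995 [ 0.5299 -0.2432  0.3215] 0.512 0.5474 -0.2381
0.35 5322 [ 0.5298 -0.2502  0.3514] 0.5107 0.5489 -0.2381
```

View pics/w3.png

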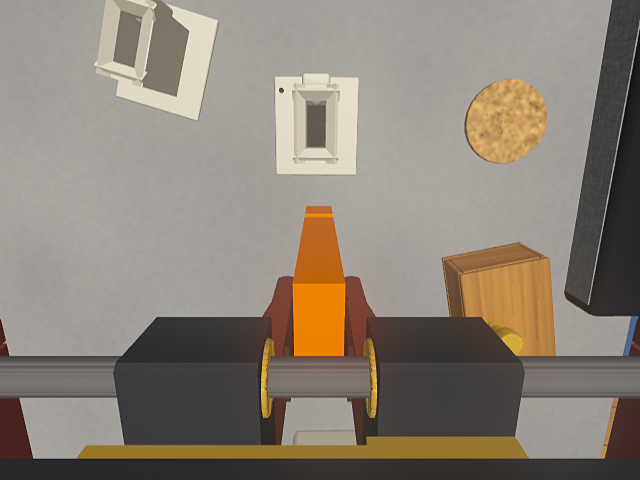

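The mouth is clear at pixel (316,125), world (527.7, -179.1), yaw 89.0°. The held remote is at (529.8, -259.3), upright. Moving above the mouth.

{"name": "drive_tool", "arguments": {
  "motion": [0.4, -0.02, 0, 0.003, 0.8, -0.037, 0, 0.003, 1, -0.037, 0, 0.003, 1, -0.037, 0, 0.003, 1, -0.037, 0, 0.003, 1, -0.037, 0, 0.003, 1, -0.037, 0, 0.003]
}}

```text
t: 7.75
position: [0.5274, -0.1841, 0.3319]
orientation: [-180.0, 0.0, 88.7]
force: [-0.1, -0.1, -1.2]
grip_width: 0.204
finger_force: 30.0
```

{"name": "drive_tool", "arguments": {
  "motion": [0, 0, 0.25, 0, 0, 0, 0.5, 0, 0, 0, 0.75, 0, 0, 0, 0.9, 0, 0, 0, 0.9, 0, 0, 0, 0.9, 0]
}}

```text
t: 8.25
position: [0.527, -0.1844, 0.2593]
orientation: [-179.9, -0.0, 88.7]
force: [-0.4, 0.3, -1.4]
grip_width: 0.204
finger_force: 30.0
```

Run:
```python
from h import *
wrist("w4"); W,C,ok=cloud("w4.npz"); r,g,b=C[...,0],C[...,1],C[...,2];x,y,z=W[...,0],W[...,1],W[...,2]
o=ok&(r-b>60)&(r>1.5*g)&(np.hypot(x-.528,y+.18)<.07); p=W[o]; print("remote",p.min(0),p.max(0))
for h in np.arange(.12,.24,.03):
    q=p[abs(p[:,2]-h)<.01]
    if len(q)>20: print(h,len(q),q.mean(0).round(4),(q[:,0].min()+q[:,0].max())/2,q[:,1].max().round(4)-.021)
```

```text
[ 0.52699811 -0.18442141  0.25928389] [-1.79896063e+02 -3.50110842e-02  8.86804747e+01] [-0.35399341  0.26268609 -1.42702299]
remote [ 0.50790152 -0.18978342  0.12372992] [ 0.54606    -0.15388562  0.33219386]
0.12 44 [ 0.5266 -0.1617  0.127 ] 0.5265199396920729 -0.18239999999999998
0.15 185 [ 0.5268 -0.1621  0.1502] 0.5268284909681444 -0.1823
0.18 213 [ 0.5269 -0.1617  0.1805] 0.5268806935988756 -0.1822
0.21 325 [ 0.5269 -0.1617  0.2104] 0.5269137605681131 -0.1822
```

{"name": "drive_tool", "arguments": {
  "motion": [0.039, 0.01, 0, -0.0025, 0.039, 0.01, 0, -0.0025, 0.039, 0.01, 0.05, -0.0025, 0.039, 0.01, 0.1, -0.0025, 0.039, 0.01, 0.1, -0.0025, 0.039, 0.01, 0.1, -0.0025, 0.039, 0.01, 0.1, -0.0025, 0.039, 0.01, 0.1, -0.0025]
}}

```text
t: 8.97
position: [0.5282, -0.1808, 0.2521]
orientation: [180.0, 0.0, 89.0]
force: [0.4, -0.0, -0.5]
grip_width: 0.202
finger_force: 30.0
```

Run:
```python
from h import *
wrist("w5"); W,C,ok=cloud("w5.npz"); r,g,b=C[...,0],C[...,1],C[...,2];x,y,z=W[...,0],W[...,1],W[...,2]
o=ok&(r-b>60)&(r>1.5*g)&(np.hypot(x-.528,y+.18)<.07); p=W[o]; print("remote",p.min(0),p.max(0))
for h in np.arange(.12,.21,.03):
    q=p[abs(p[:,2]-h)<.01]
    if len(q)>20: print(h,len(q),q.mean(0).round(4),(q[:,0].min()+q[:,0].max())/2,q[:,1].max().round(4)-.021)
```

```text
[ 0.52821392 -0.18075414  0.25209289] [1.79997770e+02 2.00009038e-03 8.90282657e+01] [ 0.38386189 -0.0490103  -0.49688929]
remote [ 0.50914261 -0.18626929  0.11664388] [ 0.54724962 -0.15006224  0.32507904]
0.12 78 [ 0.5282 -0.1581  0.1227] 0.5278571792366984 -0.1788
0.15 162 [ 0.528  -0.1586  0.1477] 0.5280971336465256 -0.1788
0.18 240 [ 0.5281 -0.1581  0.1804] 0.5281001880793392 -0.17859999999999998
```

{"name": "drive_tool", "arguments": {
  "motion": [-0.003, -0.003, 0.025, 0, -0.003, -0.003, 0.05, 0, -0.003, -0.003, 0.075, 0, -0.003, -0.003, 0.1, 0, -0.003, -0.003, 0.12, 0, -0.003, -0.003, 0.14, 0, -0.003, -0.003, 0.16, 0, -0.003, -0.003, 0.16, 0]
}}

```text
t: 9.68
position: [0.5279, -0.1809, 0.2387]
orientation: [-180.0, -0.0, 89.0]
force: [-0.7, 1.3, -1.0]
grip_width: 0.203
finger_force: 30.0
```

{"name": "drive_tool", "arguments": {
  "motion": [0, 0, 0.015, 0, 0, 0, 0.03, 0, 0, 0, 0.04, 0, 0, 0, 0.05, 0, 0, 0, 0.05, 0]
}}

```text
t: 10.1
position: [0.5279, -0.1809, 0.235]
orientation: [-180.0, -0.0, 89.0]
force: [-0.7, 0.2, -0.7]
grip_width: 0.202
finger_force: 30.0
```

{"name": "drive_tool", "arguments": {
  "motion": [0, 0, 0.012, 0, 0, 0, 0.025, 0, 0, 0, 0.037, 0, 0, 0, 0.037, 0]
}}

```text
t: 10.43
position: [0.5279, -0.1809, 0.2319]
orientation: [-180.0, -0.0, 89.0]
force: [-0.1, -0.4, -1.0]
grip_width: 0.203
finger_force: 30.0
```

{"name": "drive_tool", "arguments": {
  "motion": [0, 0, 0.012, 0, 0, 0, 0.025, 0, 0, 0, 0.037, 0, 0, 0, 0.037, 0]
}}

```text
t: 10.77
position: [0.5279, -0.1809, 0.229]
orientation: [-180.0, -0.0, 89.0]
force: [0.2, -0.2, -1.7]
grip_width: 0.202
finger_force: 30.0
```

{"name": "drive_tool", "arguments": {
  "motion": [0, 0, 0.012, 0, 0, 0, 0.025, 0, 0, 0, 0.037, 0, 0, 0, 0.037, 0]
}}

```text
t: 11.1
position: [0.528, -0.1813, 0.2266]
orientation: [180.0, 0.0, 89.0]
force: [0.6, -1.1, -0.2]
grip_width: 0.206
finger_force: 30.0
```

{"name": "drive_tool", "arguments": {
  "motion": [0, 0, 0.012, 0, 0, 0, 0.025, 0, 0, 0, 0.037, 0, 0, 0, 0.037, 0]
}}

```text
t: 11.43
position: [0.5282, -0.1812, 0.2238]
orientation: [179.9, 0.0, 89.0]
force: [0.7, -1.8, 1.8]
grip_width: 0.202
finger_force: 30.0
```

{"name": "drive_tool", "arguments": {
  "motion": [0, 0, 0.012, 0, 0, 0, 0.025, 0, 0, 0, 0.037, 0, 0, 0, 0.037, 0]
}}

```text
t: 11.77
position: [0.528, -0.1812, 0.2202]
orientation: [180.0, 0.0, 89.0]
force: [1.1, -4.6, 1.3]
grip_width: 0.206
finger_force: 30.0
```

{"name": "drive_tool", "arguments": {
  "motion": [0, 0, 0.012, 0, 0, 0, 0.025, 0, 0, 0, 0.037, 0, 0, 0, 0.037, 0]
}}

```text
t: 12.1
position: [0.5278, -0.1811, 0.2169]
orientation: [-180.0, 0.0, 89.0]
force: [0.5, -3.4, 1.4]
grip_width: 0.206
finger_force: 30.0
```

{"name": "drive_tool", "arguments": {
  "motion": [0, 0, 0.012, 0, 0, 0, 0.025, 0, 0, 0, 0.037, 0, 0, 0, 0.037, 0]
}}

```text
t: 12.43
position: [0.5279, -0.181, 0.2141]
orientation: [-180.0, 0.0, 89.0]
force: [-0.3, -3.4, 0.6]
grip_width: 0.204
finger_force: 30.0
```

{"name": "drive_tool", "arguments": {
  "motion": [0, 0, 0.012, 0, 0, 0, 0.025, 0, 0, 0, 0.037, 0, 0, 0, 0.037, 0]
}}

```text
t: 12.77
position: [0.528, -0.181, 0.2112]
orientation: [-180.0, 0.0, 89.0]
force: [0.8, -5.2, -0.0]
grip_width: 0.202
finger_force: 30.0
```

{"name": "drive_tool", "arguments": {
  "motion": [0, 0, 0.012, 0, 0, 0, 0.025, 0, 0, 0, 0.037, 0, 0, 0, 0.037, 0]
}}

```text
t: 13.1
position: [0.528, -0.181, 0.2082]
orientation: [-180.0, -0.0, 89.0]
force: [-0.2, -3.9, 0.5]
grip_width: 0.205
finger_force: 30.0
```

{"name": "drive_tool", "arguments": {
  "motion": [0, 0, 0.012, 0, 0, 0, 0.025, 0, 0, 0, 0.037, 0, 0, 0, 0.037, 0]
}}

```text
t: 13.43
position: [0.528, -0.181, 0.2052]
orientation: [-180.0, -0.0, 89.0]
force: [1.1, -4.6, 0.6]
grip_width: 0.206
finger_force: 30.0
```

{"name": "drive_tool", "arguments": {
  "motion": [0, 0, 0.012, 0, 0, 0, 0.025, 0, 0, 0, 0.037, 0, 0, 0, 0.037, 0]
}}

```text
t: 13.77
position: [0.5279, -0.181, 0.2023]
orientation: [-180.0, -0.0, 89.0]
force: [0.3, -5.0, 0.1]
grip_width: 0.201
finger_force: 30.0
```

{"name": "drive_tool", "arguments": {
  "motion": [0, 0, 0.012, 0, 0, 0, 0.025, 0, 0, 0, 0.037, 0, 0, 0, 0.037, 0]
}}

```text
t: 14.1
position: [0.5279, -0.181, 0.1993]
orientation: [-180.0, -0.0, 89.0]
force: [0.9, -5.2, 0.0]
grip_width: 0.204
finger_force: 30.0
```

{"name": "drive_tool", "arguments": {
  "motion": [0, 0, 0.012, 0, 0, 0, 0.025, 0, 0, 0, 0.037, 0, 0, 0, 0.037, 0]
}}

```text
t: 14.43
position: [0.5279, -0.181, 0.1964]
orientation: [-180.0, -0.0, 89.0]
force: [0.7, -5.8, 1.2]
grip_width: 0.207
finger_force: 30.0
```

{"name": "drive_tool", "arguments": {
  "motion": [0, 0, 0.012, 0, 0, 0, 0.025, 0, 0, 0, 0.037, 0, 0, 0, 0.037, 0]
}}

```text
t: 14.77
position: [0.5279, -0.181, 0.1934]
orientation: [-180.0, -0.0, 89.0]
force: [0.8, -4.1, 0.1]
grip_width: 0.203
finger_force: 30.0
```

{"name": "drive_tool", "arguments": {
  "motion": [0, 0, 0.006, 0, 0, 0, 0.012, 0, 0, 0, 0.012, 0, 0, 0, 0.012, 0]
}}

```text
t: 15.1
position: [0.5279, -0.181, 0.1925]
orientation: [-180.0, -0.0, 89.0]
force: [0.0, -5.1, 0.8]
grip_width: 0.205
finger_force: 30.0
```

{"name": "drive_tool", "arguments": {
  "motion": [0, 0, 0.006, 0, 0, 0, 0.012, 0, 0, 0, 0.012, 0, 0, 0, 0.012, 0]
}}

```text
t: 15.43
position: [0.5279, -0.181, 0.1914]
orientation: [-180.0, -0.0, 89.0]
force: [1.3, -6.2, 0.6]
grip_width: 0.203
finger_force: 30.0
```

{"name": "drive_tool", "arguments": {
  "motion": [0, 0, 0.006, 0, 0, 0, 0.012, 0, 0, 0, 0.012, 0, 0, 0, 0.012, 0]
}}

```text
t: 15.77
position: [0.5278, -0.181, 0.1901]
orientation: [-179.9, -0.0, 89.0]
force: [0.7, -4.7, -0.2]
grip_width: 0.204
finger_force: 30.0
```

{"name": "drive_tool", "arguments": {
  "motion": [0, 0, 0.006, 0, 0, 0, 0.012, 0, 0, 0, 0.012, 0, 0, 0, 0.012, 0]
}}

```text
t: 16.1
position: [0.5276, -0.1808, 0.1886]
orientation: [-179.9, -0.0, 89.0]
force: [0.2, -4.1, -3.9]
grip_width: 0.205
finger_force: 30.0
```

The downward snap is starting. I'll use finer steps.

{"name": "drive_tool", "arguments": {
  "motion": [0, 0, 0.006, 0, 0, 0, 0.006, 0, 0, 0, 0.006, 0]
}}

```text
t: 16.35
position: [0.5277, -0.1808, 0.1886]
orientation: [-179.9, -0.0, 89.0]
force: [1.6, -4.5, -5.1]
grip_width: 0.205
finger_force: 30.0
```

{"name": "drive_tool", "arguments": {
  "motion": [0, 0, 0.006, 0, 0, 0, 0.006, 0, 0, 0, 0.006, 0]
}}

```text
t: 16.6
position: [0.5277, -0.1809, 0.1886]
orientation: [-179.9, -0.0, 89.0]
force: [-0.6, -4.0, -4.5]
grip_width: 0.203
finger_force: 30.0
```

{"name": "drive_tool", "arguments": {
  "motion": [0, 0, 0.006, 0, 0, 0, 0.006, 0, 0, 0, 0.006, 0]
}}

```text
t: 16.85
position: [0.5279, -0.1809, 0.1885]
orientation: [-180.0, -0.0, 89.0]
force: [-2.5, -4.4, -4.0]
grip_width: 0.202
finger_force: 30.0
```

{"name": "drive_tool", "arguments": {
  "motion": [0, 0, 0.006, 0, 0, 0, 0.006, 0, 0, 0, 0.006, 0]
}}

```text
t: 17.1
position: [0.5281, -0.1809, 0.1881]
orientation: [180.0, -0.0, 89.0]
force: [0.0, -3.4, -3.8]
grip_width: 0.201
finger_force: 30.0
```

{"name": "drive_tool", "arguments": {
  "motion": [0, 0, 0.006, 0, 0, 0, 0.006, 0, 0, 0, 0.006, 0]
}}

```text
t: 17.35
position: [0.5282, -0.1808, 0.1876]
orientation: [180.0, -0.0, 89.0]
force: [0.6, -2.8, -3.5]
grip_width: 0.204
finger_force: 30.0
```

{"name": "drive_tool", "arguments": {
  "motion": [0, 0, 0.006, 0, 0, 0, 0.006, 0, 0, 0, 0.006, 0]
}}

```text
t: 17.6
position: [0.5281, -0.1807, 0.187]
orientation: [180.0, -0.0, 89.0]
force: [-0.4, -2.4, -3.4]
grip_width: 0.203
finger_force: 30.0
```

{"name": "drive_tool", "arguments": {
  "motion": [0, 0, 0.006, 0, 0, 0, 0.006, 0, 0, 0, 0.006, 0]
}}

```text
t: 17.85
position: [0.528, -0.1806, 0.1865]
orientation: [-180.0, -0.0, 89.0]
force: [-0.3, -2.2, -3.2]
grip_width: 0.206
finger_force: 30.0
```

{"name": "drive_tool", "arguments": {
  "motion": [0, 0, 0.006, 0, 0, 0, 0.006, 0, 0, 0, 0.006, 0]
}}

```text
t: 18.1
position: [0.528, -0.1807, 0.1862]
orientation: [180.0, -0.0, 89.0]
force: [-0.2, -0.7, -2.3]
grip_width: 0.202
finger_force: 30.0
```

{"name": "drive_tool", "arguments": {
  "motion": [0, 0, 0.006, 0, 0, 0, 0.006, 0, 0, 0, 0.006, 0]
}}

```text
t: 18.35
position: [0.528, -0.1808, 0.1858]
orientation: [180.0, -0.0, 89.0]
force: [-0.3, 1.1, -1.8]
grip_width: 0.2
finger_force: 30.0
```

{"name": "drive_tool", "arguments": {
  "motion": [0, 0, 0.005, 0, 0, 0, 0.005, 0, 0, 0, 0.005, 0]
}}

```text
t: 18.6
position: [0.528, -0.1809, 0.1853]
orientation: [180.0, -0.0, 89.0]
force: [-0.1, -0.3, -0.6]
grip_width: 0.205
finger_force: 30.0
```

{"name": "drive_tool", "arguments": {
  "motion": [0, 0, 0.005, 0, 0, 0, 0.005, 0, 0, 0, 0.005, 0]
}}

```text
t: 18.85
position: [0.528, -0.181, 0.1848]
orientation: [-180.0, -0.0, 89.0]
force: [0.8, 0.1, -0.4]
grip_width: 0.205
finger_force: 30.0
```

{"name": "drive_tool", "arguments": {
  "motion": [0, 0, 0.005, 0, 0, 0, 0.005, 0, 0, 0, 0.005, 0]
}}

```text
t: 19.1
position: [0.528, -0.181, 0.1845]
orientation: [180.0, 0.0, 89.0]
force: [-0.4, -0.5, -0.7]
grip_width: 0.202
finger_force: 30.0
```

{"name": "drive_tool", "arguments": {
  "motion": [0, 0, 0.005, 0, 0, 0, 0.005, 0, 0, 0, 0.005, 0]
}}

```text
t: 19.35
position: [0.528, -0.181, 0.1845]
orientation: [180.0, 0.0, 89.0]
force: [-0.0, 0.1, 2.2]
grip_width: 0.204
finger_force: 30.0
```

The force is rising on the stop, the side force is zero and the advance has stalled, so it is home. Release, then retreat.

{"name": "drive_tool", "arguments": {
  "motion": [0, 0, 0, 0, 0, 0, 0, 0, 0, 0, 0, 0, 0, 0, 0, 0, 0, 0, 0, 0, 0, 0, 0, 0, 0, 0, 0, 0, 0, 0, 0, 0],
  "grip": 0.8
}}

```text
t: 20.02
position: [0.528, -0.181, 0.184]
orientation: [-180.0, -0.0, 89.0]
force: [0.2, -0.2, -0.7]
grip_width: 0.772
finger_force: 0.0
```

{"name": "drive_tool", "arguments": {
  "motion": [0, 0, 0, 0, 0, 0, -0.2, 0, 0, 0, -0.5, 0, 0, 0, -1, 0, 0, 0, -1, 0, 0, 0, -1, 0]
}}

```text
t: 20.52
position: [0.5289, -0.1813, 0.2675]
orientation: [179.7, 0.1, 89.0]
force: [0.4, -0.1, -0.3]
grip_width: 0.8
finger_force: 0.0
```

{"name": "drive_tool", "arguments": {
  "motion": [-0.5, 0, -0.3, 0, -1, 0, -0.3, 0, -1, 0, -0.3, 0, -1, 0, -0.3, 0, -1, 0, -0.3, 0]
}}

```text
t: 20.93
position: [0.5264, -0.2608, 0.2865]
orientation: [-179.9, -0.1, 89.0]
force: [0.3, 1.2, 0.2]
grip_width: 0.798
finger_force: 0.0
```

Run:
```python
from h import *
wrist("w6"); W,C,ok=cloud("w6.npz"); r,g,b=C[...,0],C[...,1],C[...,2];x,y,z=W[...,0],W[...,1],W[...,2]
o=ok&(r-b>60)&(r>1.5*g)&(np.hypot(x-.528,y+.18)<.07)&(z<.23); p=W[o]
print("top z",np.percentile(p[:,2],98)); print(rect(p[p[:,2]>np.percentile(p[:,2],98)-.006]))
```

```text
[ 0.52637294 -0.26076006  0.28645888] [-1.79885770e+02 -9.63028471e-02  8.89853226e+01] [0.29940364 1.24277441 0.21949809]
top z 0.2062330204684285
(array([ 527.6, -179.4]), array([41.7, 17.7]), 'long axis yaw', np.float32(89.5))
```

View pics/w6.png

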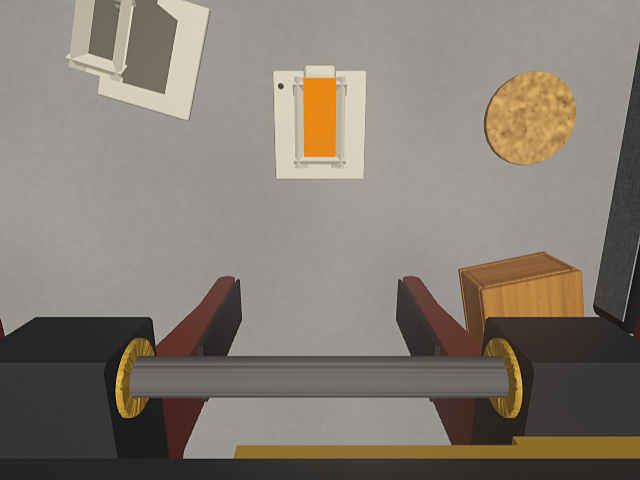

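The remote (pixel (320,117)) stands upright in the dock at (527.6, -179.4), its top at about 0.206 m. That puts its foot about 57 mm down, which is within the home range. I'll settle, then hand in.

{"name": "drive_tool", "arguments": {
  "motion": [0, 0, 0, 0, 0, 0, 0, 0, 0, 0, 0, 0, 0, 0, 0, 0]
}}

```text
t: 21.32
position: [0.5268, -0.2603, 0.2882]
orientation: [180.0, 0.0, 89.1]
force: [0.3, 0.1, 0.3]
grip_width: 0.797
finger_force: 0.0
```

```bash
python3 -c "
from rig import order
print(order.close_job())"
```

```text
the job is handed in; nothing more can be done
None
```

The tall remote is clicked into the farther dock with its foot about 57 mm down, released, and the arm is clear; the job was handed in at about 21 s, but no verdict came back.

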